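# Isolate the bearing rig and grease it

### The job

The small bearing test rig is due for greasing: first switch its power off by turning the isolator handle a quarter turn clockwise (from along the box to across it) until it clicks over. Then take the push grease gun out of the rack, press its mouth squarely onto the tilted grease nipple until it snaps, and finish while still holding it pressed on against its spring, without letting go. Leave the isolator off and the other things on the bench where they are.

Things in the scene. Friction and masses are not known exactly. Their poses are not given: they have to be found in the camera images.
- iso_handle (a joint): Angle of the isolator handle (rad): 0 = ON, bar along the long side of its box; 1.57 = OFF, bar across it; grows clockwise seen from above. An over-centre spring holds it at both ends, which are stops: turning takes about 0.17 N m at most, and past half-way (0.79) it is drawn on to OFF by itself.
- iso_grip (a point): Point on the vertical turning axis of the isolator handle, 12 mm under the top of its bar, 102 mm above the bench; x runs along the bar and turns with it. The black bar is 66 mm long, 15 mm thick, 36 mm tall and stands on a black disc 54 mm wide, 8 mm thick, on the middle of the box's top.
- isolator: Isolator: grey box, 120 mm (its x) by 80 mm, 70 mm tall, fixed to the bench, with the black handle on top; origin under its centre. It stands on one side of the rig and the rack on the other; which side varies.
- rack: Aluminium rack, 180 mm (its x) by 80 mm, 35 mm tall, fixed to the bench; origin under its centre. Two wells 45 mm wide, 25 mm deep, 45 mm either way from its centre along x. The gun stands mouth down in one, a short socket in the other.
- gun_grip (a point): Grip centre of the loose push grease gun (steel, 128 mm long, about 0.3 kg); z along its axis away from the mouth, up in the rack. The ribbed round grip, 29 mm wide, runs 28 mm up to its flat top and 28 mm down to a flange 44 mm wide, 6 mm thick; then a 28 mm wide neck and a 34 mm sleeve, flared to 39 mm at the open mouth. Here 110 mm above the bench in the rack.
- gun_mouth (a point): Centre of the gun's mouth, in the plane of its rim, 100 mm from gun_grip along -z; same axes. The bore is 21 mm wide, flared to 26 mm at the rim.
- gun_seat (a point): Point on the gun's axis, 14 mm inside the rim: where the tip of the nipple lies when the plunger is pushed in by 8 mm; same axes.
- plunger (a joint): How far the plunger inside the gun's bore is pushed in (m): 0 = out, its flat face 6 mm inside the rim; stop at 0.010. Its spring resists with 3 N at first, rises to 9 N at 3 mm, snaps down to 4 N at 6 mm, then rises to 6 N at 8 mm and 13 N at 10 mm. Snapped on is past 5.5 mm; 8 mm is a good place to hold.
- nipple_tip (a point): Tip of the brass dome of the grease nipple; z points out along the nipple's axis, which leans 25 degrees from vertical to the rig's own -x, roughly towards the robot. The head is 16 mm wide and 20 mm long with its dome, on a 12 mm neck above a 24 mm wide hexagon, whose top is 26 mm below the tip. The tip is about 119 mm above the bench.
- rig: Bearing test rig fixed to the bench: steel plate 120 mm (x) by 200 mm (y) with a grey round bearing housing in the middle (46 mm long in y, 72 mm wide, top at 94 mm) that bears the nipple, a level shaft along y, a pulley at the -y end, a small motor at the +y end (68 mm wide, top at 92 mm). Origin under the plate's centre.
- socket: bystander: short stepped steel drive socket, 38 mm wide at the foot, 62 mm tall, standing in the other well of the rack; origin under its foot
- race: bystander: steel bearing ring, 54 mm outside, 16 mm tall, lying on the bench; origin under its centre
- cap: bystander: steel hub cap disc, 36 mm wide, 14 mm tall; origin under its centre
- driver: bystander: screwdriver 150 mm long lying on the bench along its own x
- wrench: bystander: steel wrench 180 mm long lying along its own x, far side of the bench
- filter: bystander: white filter can, 72 mm wide, 85 mm tall, far side; origin under its centre
- carton: bystander: closed cardboard box 60 x 75 x 45 mm, far side; origin under its centre
There are look-alikes about, which are no part of the job. Of the things like the rig, leave any that is orange; of the rest the larger one is meant. Leave any red look-alike of the part that bears gun_grip alone.

How it is judged:
By the outcome, as a careful person would: the job done as asked, in the order asked, and still so for the second after the job is handed in, while the arm keeps its last pose, push and grip.
It also fails if it takes over 59 s, if anything falls off the work surface, if the arm or the gripper's body presses on something with over 40 N, if the wrist force passes 120 N, or if a joint passes its speed limit or range.

### The arm

A 6-joint arm with a two-finger parallel gripper is mounted at the origin on the work surface. World frame = base frame: x ahead of the robot, y to its left, z up, the work surface at z = 0. Lengths are in mm, angles in rad, forces in N, time in s.
With the tool pointing down it reaches from about 350 to 875 mm from the base axis. Payload 4.2 kg.
Tool frame: the origin (TCP) lies midway between the tips of the shut fingers; the grasp point (between the pads) lies 19 mm behind it; x points along the fingers, y is the direction in which the jaws open and shut, and the axes are right-handed (so a half turn about x gives the same grasp; the last joint's range is limited). The gripper opens to 85 mm and grips with 20 to 120 N. Pads are 22 mm wide; open, the fingers measure 114 mm over their backs; the gripper's body (76 mm by 85 mm) begins 54 mm behind the grasp point. The pads swing forward as they close: fully open they stand 13 mm farther back than shut.
Start: joints at [-0.946, 0.385, 0.008, 0, -1.194, -0.259], TCP at [223.574, -583.621, 231.312] pointing down, gripper open.
Joint ranges: [-3.14, 3.14], [-1.21, 2.06], [-1.07, 1.41], [-3.16, 2.05], [-2.99, -0.16], [-3.1, 3.1]. Speed limits (rad/s): [2.79, 2.79, 3.14, 3.14, 3.14, 3.14].

### API

Orientations are given as a unit quaternion [x, y, z, w].
In Python, from bench import readout, imaging, arm gives the robot as it stands.
- The arm moves only by the tool arm_command, never from a script. Its argument "increments" is a list of rows, each a list of 3 entries, a list of its own where there are three numbers: the turn, a rotation vector about the world's x, y, z in degrees, then the shift along the world's x, y, z in mm, then the closure, from 0 (fully open) to 1 (shut). In form: [[[ax, ay, az], [tx, ty, tz], fingers], ...]. A call has exactly 5 rows; each row is the pose to reach, as a shift and turn from the pose measured when the call began; what a row does not reach only later rows make up. A row lasts 1/10 s, in which the tool goes at most 50 mm and 8.59 degrees, less where a joint would pass 70% of its speed; a pose out of reach is approached as far as the arm can. A call with a gripper value outside its range is refused whole. The fingers move at their own pace and stop on an object; the grip force is fixed at half the most. Time passes only in rows, so rows that repeat a pose let the fingers close, or fill a call up. It gives the time, the measured TCP pose, the force and the opening at its end, in the units of the state.
- readout.read_state(): the state, without advancing time (a new reading comes with each control period).
- imaging.get_image(name): name is "scene" or "top" or "wrist"; returns (picture, depth): 384x512x3 uint8, blue, green, red; 384x512 float32, mm along the optical axis (not along the pixel's ray), 0 where there is no reading.
- imaging.camera_info(name): a dict with "vfov" (degrees; the focal length in pixels is half the picture's height over the tangent of half this angle, whatever the lens; pixels are square), "cx", "cy" (the principal point, pixels), "eye" and "rotation" of the camera in the world; the wrist camera has in their place "T_tool_cam" (4x4, takes a point from camera to tool coordinates, whose origin is the TCP and whose axes are the tool frame's). Camera axes: x right, y down, z forward; pixel columns grow to the right and rows downward; lengths in mm; the calibration is good to about 2 mm. A picture is of the moment at which its call begins: read the wrist's pose just before it. camera_info takes no time and is no camera call.
- arm.job_done(): hands the job in, once; it reports no verdict.
The state is a dict: "clock": time; "joints": joint angles; "joint_vel": joint speeds; "joint_efforts": joint torques, N m; "position": TCP position; "ee_rot": TCP orientation; "contact_force": force on the tool from outside, world axes, zero at the start; "wrist_torque": the same for the moment, N m; "gripper_width": finger opening in mm.
Only numpy, scipy, OpenCV 4.12 (cv2) and the standard library are available. Lean on these libraries where they do the work, as an engineer would, in place of code of your own. Each camera call takes 0.05 s, during which the arm holds its last target. There are 200 camera calls.

## Working session

There is one attempt and no reset: what is moved stays moved. The work goes in short steps, Python scripts to look and compute and a tool call to move; the robot and the scene stay as the last step left them, time stands still between calls to the robot, and variables do not carry over. Pictures are saved under pics/ and viewed, about 8 in all and at most 12, crops included, and the job is handed in when it is done.

Besides the shell and the picture viewer there is one more tool, called after "Request:" in YAML: its name, and indented under it one key for each argument. arm_command: Moves the arm, as the interface text tells. Its arguments: {"type":"object","properties":{"increments":{"type":"array","items":{"type":"array"}}},"required":["increments"]}

```bash
mkdir -p pics; ls; cat > h.py <<'E'
import numpy as np, cv2
from bench import readout, imaging, arm
from scipy.spatial.transform import Rotation as R
def cam(name,st=None):
    i=imaging.camera_info(name); f=192/np.tan(np.radians(i["vfov"]/2))
    if name=="wrist":
        T=np.eye(4);T[:3,:3]=R.from_quat(st["ee_rot"]).as_matrix();T[:3,3]=st["position"]
        T=T@np.array(i["T_tool_cam"]); return f,i["cx"],i["cy"],T[:3,:3],T[:3,3]
    return f,i["cx"],i["cy"],np.array(i["rotation"]),np.array(i["eye"])
def snap(name):
    st=readout.read_state(); im,d=imaging.get_image(name)
    np.savez(f"{name}.npz",im=im,d=d); c=cam(name,st); np.save(f"{name}_c.npy",np.array(c,dtype=object),allow_pickle=True); return im,d,c
def load(name):
    z=np.load(f"{name}.npz"); return z["im"],z["d"],np.load(f"{name}_c.npy",allow_pickle=True)
def cloud(d,c):
    f,cx,cy,Rm,e=c; v,u=np.mgrid[:384,:512]
    p=np.stack([(u-cx)/f*d,(v-cy)/f*d,d],-1)@np.asarray(Rm,float).T+np.asarray(e,float); p[d==0]=np.nan; return p
def proj(P,c):
    f,cx,cy,Rm,e=c; q=(np.atleast_2d(P)-np.asarray(e,float))@np.asarray(Rm,float); return q[:,:2]/q[:,2:]*f+[cx,cy]
E
python3 - <<'E'
from h import *
for n in("scene","top"):
    im,d,c=snap(n); print(imaging.camera_info(n))
    cv2.imwrite(f"pics/{n}1.png",cv2.resize(im,(800,600),interpolation=cv2.INTER_CUBIC))
print(imaging.camera_info("wrist")); print(readout.read_state())
E
```

```text
pics
{'vfov': 56.55773521002576, 'cx': 264.4686300807787, 'cy': 198.4740354963584, 'eye': array([1071.60515498,   55.10986753,  794.30106472]), 'rotation': array([ 0.58945005,  0.73694397, -0.2533515 , -0.21277979])}
{'vfov': 48.08746110576118, 'cx': 257.53754078731293, 'cy': 187.0782767398443, 'eye': array([ 356.94243072,  -48.80915468, 1240.03065905]), 'rotation': array([ 0.70873287, -0.70302116,  0.03933147, -0.0437264 ])}
{'vfov': 70.0599006822557, 'cx': 254.50234682947982, 'cy': 193.62742611017825, 'T_tool_cam': array([[-5.03343272e-04, -3.24317601e-01,  9.45948117e-01,
        -1.42398408e+02],
       [ 9.99999623e-01,  5.05440002e-04,  7.05394048e-04,
         7.16964400e-01],
       [-7.06891724e-04,  9.45948116e-01,  3.24317225e-01,
        -8.35045245e+01],
       [ 0.00000000e+00,  0.00000000e+00,  0.00000000e+00,
         1.00000000e+00]])}
{'clock': 0.1, 'joints': array([-9.46334077e-01,  3.85482707e-01,  6.74979085e-03, -4.26042930e-04,
       -1.19399484e+00, -2.58582587e-01]), 'joint_vel': array([ 0.00215196, -0.00098927,  0.00074617,  0.00228337,  0.00126922,
       -0.00019461]), 'joint_efforts': array([ 1.61556136e-05, -3.93319452e+01,  1.88929278e+01,  4.19797048e+00,
       -2.56563791e-03, -4.82641767e-07]), 'position': array([ 223.42194413, -583.14001373,  230.32548914]), 'ee_rot': array([-0.12790576,  0.69548236,  0.12926018,  0.69515193]), 'contact_force': array([ 0.03755101, -0.60480772,  0.25847275]), 'wrist_torque': array([-0.01717415,  0.03980983, -0.02416652]), 'gripper_width': 85.42233421268789}
```

View pics/top1.png

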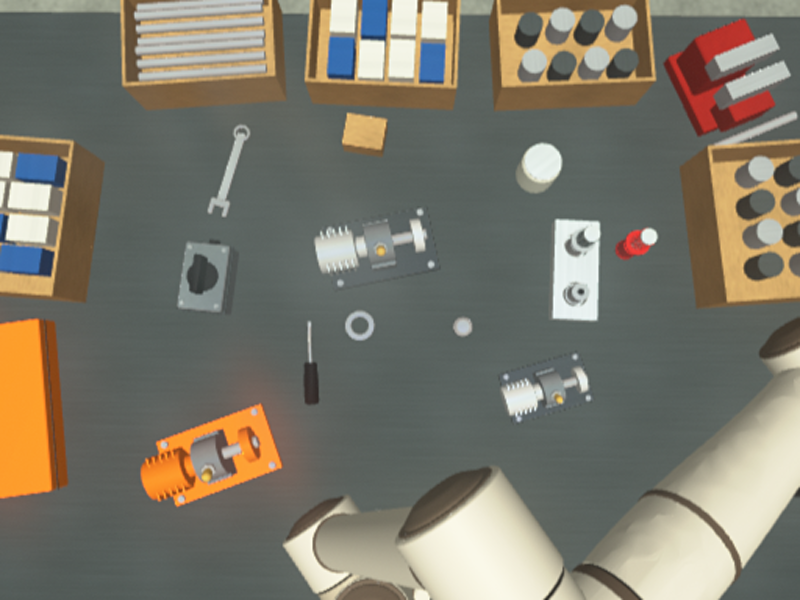

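View pics/scene1.png

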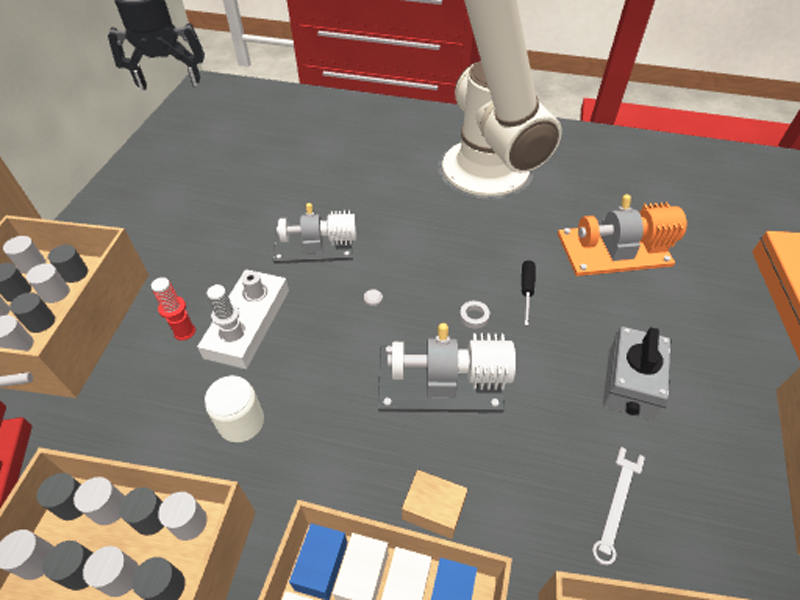

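Top view (800x600): the rig-like things are the orange one (212,460), a small grey one (545,388) and a larger grey one (378,248). The larger grey one is meant. The steel gun stands in the rack at (583,238), and the red look-alike (635,243) is to be left alone. The isolator is at (206,277). Next I measure from depth and confirm in an enlarged crop.

```bash
sed -i 's/np.array(i\["rotation"\]),np/R.from_quat(i["rotation"]).as_matrix(),np/' h.py
cat > m.py <<'E'
from h import *
P={n:cloud(load(n)[1],cam(n)) for n in("top","scene")}
I={n:load(n)[0] for n in P}
A=np.concatenate([P[n].reshape(-1,3) for n in P]); A=A[~np.isnan(A).any(1)]
C=np.concatenate([I[n].reshape(-1,3)[~np.isnan(P[n].reshape(-1,3)).any(1)] for n in P])
E
python3 - <<'E'
from m import *
for n in P: print(n,"bench z",np.nanmedian(P[n][...,2]))
s=1.5625
for nm,(u,v) in dict(rig=(378,248),iso=(206,277),rack=(575,270),gun=(588,232),bar=(200,275),nip=(380,250)).items():
    print(nm,P["top"][int(v/s),int(u/s)].round(1))
a=I["top"][120:215,190:290];b=I["scene"][170:275,110:345];c=I["top"][145:210,105:160]; d=I["top"][130:215,345:425]
r=lambda x,w,h:cv2.resize(x,(w,h),interpolation=cv2.INTER_CUBIC)
g=np.vstack([np.hstack([r(a,300,285),r(c,220,285),r(d,260,285)]),r(b,780,315)])
cv2.imwrite("pics/crop1.png",g)
E
```

```text
top bench z 2.884806708617134
scene bench z 0.5397682989091095
rig [569.1   3.8 104.3]
iso [518.8 304.1  80.4]
rack [ 544.1 -351.9   38. ]
gun [ 591.4 -348.3  139.8]
bar [518.  304.6 105.4]
nip [560.5  -2.4 122.2]
```

View pics/crop1.png

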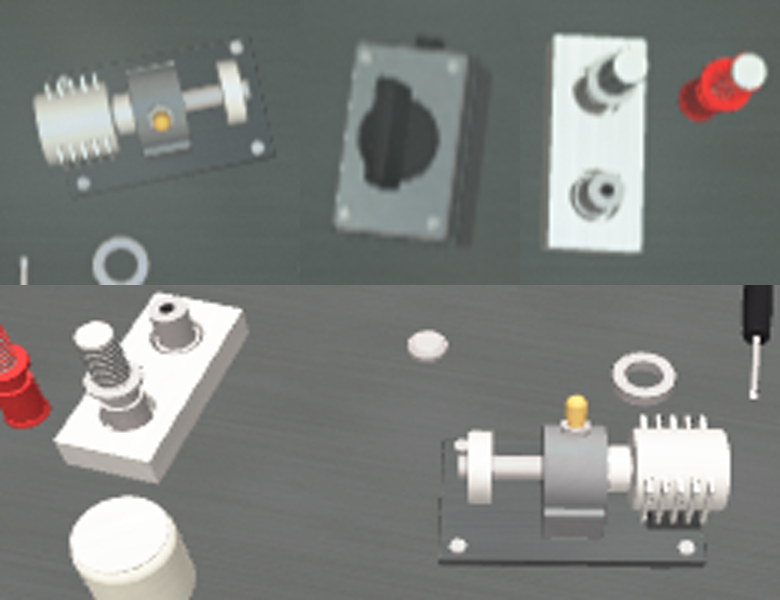

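The crop confirms the targets. The larger grey rig has its brass nipple at (162,121), and the black isolator bar runs along its box. The plain steel gun stands in the upper well, with the red one outside the rack. Now the poses.

```bash
python3 - <<'E'
from m import *
def sel(P_,c,r,z0,z1): 
    return (np.hypot(*(P_[...,:2]-c).transpose(-1,*range(P_.ndim-1)))<r)&(P_[...,2]>z0)&(P_[...,2]<z1)
def rect(X):
    (c,s,a)=cv2.minAreaRect(X[:,:2].astype(np.float32)); return np.round(c,1),np.round(s,1),round(a,1)
for n in P:
    Q=P[n]; 
    def s(c,r,a,b): return Q[sel(Q,c,r,a,b)]
    X=s((518,303),100,62,78); print(n,"boxtop",rect(X),np.median(X[:,2]))
    X=s((518,303),55,95,130); print(" bar",rect(X),np.percentile(X[:,2],[5,50,95]), X.mean(0).round(1))
    X=s((545,-350),130,28,42); print(" rack",rect(X),np.median(X[:,2]))
    X=s((591,-348),35,130,150); print(" guntop",len(X),X.mean(0).round(1),rect(X))
    X=s((591,-348),45,60,125); print(" gunbody",len(X))
    # brass
    m=sel(Q,(560,0),60,95,135); hsv=cv2.cvtColor(I[n],cv2.COLOR_BGR2HSV); m&=(hsv[...,1]>110)&(hsv[...,0]>10)&(hsv[...,0]<35)
    X=Q[m]; print(" brass",len(X),X.mean(0).round(1),X[X[:,2].argmax()].round(1), np.argwhere(m)[X[:,2].argmax()])
    X=s((565,0),140,20,110); print(" rigtop",rect(s((565,0),150,30,98)))
E
```

```text
top boxtop (array([520.6, 310.5]), array([ 81.5, 120.5]), 84.5) 70.34422351968283
 bar (array([520.1, 310.6]), array([16.3, 65.1]), 83.5) [ 97.85255181 112.46605192 116.99336083] [519.2 309.  110.6]
 rack (array([ 541.3, -382.9]), array([141.9, 180.5]), 86.3) 35.46030318818521
 guntop 97 [ 586.9 -354.3  137.5] (array([ 587. , -354.7]), array([25.7, 26.5]), 0.1)
 gunbody 135
 brass 23 [561.4  -2.6 117.4] [5.574e+02 2.000e-01 1.240e+02] [161 242]
 rigtop (array([581.7,  15. ]), array([ 84.7, 195.7]), 11.5)
scene boxtop (array([520.4, 312.6]), array([ 80.9, 121.3]), 84.2) 70.14534814744616
 bar (array([521.2, 312.4]), array([15.6, 66.1]), 85.5) [ 97.19274161 113.06775564 115.97739539] [525.4 310.5 110.3]
 rack (array([ 542. , -382.2]), array([145.3, 182.5]), 87.1) 34.60675420933785
 guntop 104 [ 590.4 -351.4  136.4] (array([ 589.2, -352.6]), array([26.4, 28.4]), 82.9)
 gunbody 257
 brass 55 [ 5.656e+02 -2.000e-01  1.108e+02] [559.1  -4.5 120.2] [207 282]
 rigtop (array([585.4,  18.2]), array([ 77.1, 195.4]), 15.3)
```

Request:
arm_command:
  increments:
    - [[0, 0, 8], [20, 45, 2], 0.3]
    - [[0, 0, 16], [40, 90, 4], 0.3]
    - [[0, 0, 24], [60, 135, 6], 0.3]
    - [[0, 0, 32], [80, 180, 8], 0.3]
    - [[0, 0, 40], [100, 225, 10], 0.3]

```text
clock: 0.6
position: [323.5, -356.3, 240.0]
ee_rot: [-0.359, 0.609, 0.361, 0.608]
contact_force: [0.8, 0.3, 0.9]
gripper_width: 59.3
```

Request:
arm_command:
  increments:
    - [[0, 0, 8], [23, 44, 0], 0.3]
    - [[0, 0, 16], [46, 88, 0], 0.3]
    - [[0, 0, 24], [69, 132, 0], 0.3]
    - [[0, 0, 32], [92, 176, 0], 0.3]
    - [[0, 0, 40], [115, 220, 0], 0.3]

```text
clock: 1.1
position: [438.7, -134.2, 240.0]
ee_rot: [-0.547, 0.448, 0.549, 0.446]
contact_force: [0.7, -0.9, 0.0]
gripper_width: 59.8
```

Request:
arm_command:
  increments:
    - [[0, 0, 8], [12, 45, 0], 0.3]
    - [[0, 0, 16], [24, 90, 0], 0.3]
    - [[0, 0, 24], [36, 135, 0], 0.3]
    - [[0, 0, 32], [48, 180, 0], 0.3]
    - [[0, 0, 40], [60, 225, 0], 0.3]

```text
clock: 1.6
position: [498.5, 92.7, 239.9]
ee_rot: [-0.668, 0.231, 0.669, 0.23]
contact_force: [0.3, 0.1, -0.3]
gripper_width: 59.5
```

Request:
arm_command:
  increments:
    - [[0, 0, 7], [5, 44, -10], 0.5]
    - [[0, 0, 14], [10, 88, -20], 0.5]
    - [[0, 0, 21], [15, 132, -30], 0.5]
    - [[0, 0, 28], [20, 176, -40], 0.5]
    - [[0, 0, 33.5], [22, 219, -50], 0.5]

```text
clock: 2.1
position: [520.4, 313.5, 188.9]
ee_rot: [-0.706, 0.028, 0.707, 0.025]
contact_force: [0.6, -0.5, -0.2]
gripper_width: 42.8
```

```bash
python3 - <<'E'
from h import *
im,d,c=snap("wrist"); st=readout.read_state(); Q=cloud(d,c)
Rt=R.from_quat(st["ee_rot"]).as_matrix(); print(st["position"],Rt.round(3),st["joints"],st["gripper_width"])
m=(np.hypot(Q[...,0]-520,Q[...,1]-311)<60)
for a,b in((62,76),(100,122)):
    X=Q[m&(Q[...,2]>a)&(Q[...,2]<b)]; print(len(X),cv2.minAreaRect(X[:,:2].astype(np.float32)),np.percentile(X[:,2],[5,50,95]))
m=(np.hypot(Q[...,0]-520,Q[...,1]-311)<95)&(Q[...,2]>64)&(Q[...,2]<75)
X=Q[m];print(len(X),cv2.minAreaRect(X[:,:2].astype(np.float32)))
cv2.imwrite("pics/w1.png",im)
E
```

```text
[520.37871764 318.68328058 186.39319319] [[-0.002 -0.069 -0.998]
 [-0.003 -0.998  0.069]
 [-1.     0.003  0.001]] [ 8.14829836e-01  3.94858825e-01 -9.39232421e-02  8.27959619e-04
 -1.08511693e+00  6.87019213e-01] 42.97625423877539
5620 ((519.521728515625, 313.00994873046875), (80.16277313232422, 118.65628051757812), 84.7282943725586) [68.13452631 69.62512111 70.9150018 ]
1289 ((519.1643676757812, 313.0699462890625), (15.00442886352539, 65.57328033447266), 84.75787353515625) [110.65518512 113.33174254 114.51121879]
6222 ((519.1580810546875, 313.0324401855469), (80.17962646484375, 119.30136108398438), 84.68473052978516)
```

View pics/w1.png

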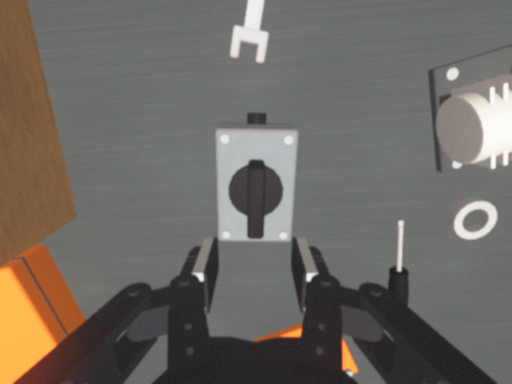

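The wrist view shows the bar at (256,200), centred between the open jaws and along the box. I descend and grip.

Request:
arm_command:
  increments:
    - [[0, 0, -1.3], [0, -6.5, -20], 0.5]
    - [[0, 0, -1.3], [0, -6.5, -45], 0.5]
    - [[0, 0, -1.3], [0, -6.5, -70], 0.5]
    - [[0, 0, -1.3], [0, -6.5, -90], 0.5]
    - [[0, 0, -1.3], [0, -6.5, -100], 0.5]

```text
clock: 2.65
position: [519.2, 311.2, 83.9]
ee_rot: [-0.705, 0.034, 0.708, 0.03]
contact_force: [0.5, -0.4, 1.0]
gripper_width: 42.5
```

Request:
arm_command:
  increments:
    - [[0, 0, 0], [0, 0, 0], 1]
    - [[0, 0, 0], [0, 0, 0], 1]
    - [[0, 0, 0], [0, 0, 0], 1]
    - [[0, 0, 0], [0, 0, 0], 1]
    - [[0, 0, 0], [0, 0, 0], 1]

```text
clock: 3.15
position: [519.4, 312.1, 84.0]
ee_rot: [-0.705, 0.034, 0.708, 0.031]
contact_force: [1.4, 4.3, -5.3]
gripper_width: 14.2
```

Request:
arm_command:
  increments:
    - [[0, 0, -7], [0, 0, 0], 1]
    - [[0, 0, -14], [0, 0, 0], 1]
    - [[0, 0, -21], [0, 0, 0], 1]
    - [[0, 0, -28], [0, 0, 0], 1]
    - [[0, 0, -35], [0, 0, 0], 1]

```text
clock: 3.65
position: [519.1, 311.9, 84.0]
ee_rot: [-0.662, 0.246, 0.665, 0.244]
contact_force: [-0.3, 2.3, -6.4]
gripper_width: 14.1
```

Request:
arm_command:
  increments:
    - [[0, 0, -7], [0, 0, 0], 1]
    - [[0, 0, -14], [0, 0, 0], 1]
    - [[0, 0, -21], [0, 0, 0], 1]
    - [[0, 0, -28], [0, 0, 0], 1]
    - [[0, 0, -35], [0, 0, 0], 1]

```text
clock: 4.15
position: [518.8, 311.8, 84.0]
ee_rot: [-0.556, 0.435, 0.56, 0.434]
contact_force: [-0.2, 3.5, -5.6]
gripper_width: 14.3
```

```bash
cat > st.py <<'E'
from h import *
st=readout.read_state(); M=R.from_quat(st["ee_rot"]).as_matrix(); print(st["clock"],st["position"].round(1),"yaw",np.degrees(np.arctan2(M[1,1],M[0,1])).round(2),"x",M[:,0].round(3),"F",st["contact_force"].round(1),"T",st["wrist_torque"].round(2),"J",st["joints"].round(2),st["gripper_width"].round(1))
E
python3 st.py
```

```text
Traceback (most recent call last):
  File "st.py", line 2, in <module>
    st=readout.read_state(); M=R.from_quat(st["ee_rot"]).as_matrix(); print(st["clock"],st["position"].round(1),"yaw",np.degrees(np.arctan2(M[1,1],M[0,1])).round(2),"x",M[:,0].round(3),"F",st["contact_force"].round(1),"T",st["wrist_torque"].round(2),"J",st["joints"].round(2),st["gripper_width"].round(1))
                                                                                                                                                                                                                                                                                    ^^^^^^^^^^^^^^^^^^^^^^^^^
AttributeError: 'float' object has no attribute 'round'
```

Request:
arm_command:
  increments:
    - [[0, 0, -7], [0.5, 0, 0], 1]
    - [[0, 0, -14], [0.5, 0, 0], 1]
    - [[0, 0, -20], [0.5, 0, 0], 1]
    - [[0, 0, -20.5], [0.5, 0, 0], 1]
    - [[0, 0, -20.5], [0.5, 0, 0], 1]

```text
clock: 4.65
position: [518.7, 311.9, 84.0]
ee_rot: [-0.47, 0.527, 0.475, 0.525]
contact_force: [-2.3, 2.9, -5.4]
gripper_width: 14.1
```

```bash
sed -i 's/,st\["gripper_width"\].round(1)/,round(float(st["gripper_width"]),1)/' st.py; python3 st.py
```

```text
4.65 [518.7 311.9  84. ] yaw 173.89 x [-0.006  0.004 -1.   ] F [-2.3  2.9 -5.4] T [1.06 0.78 0.74] J [ 0.8   0.49 -0.22 -0.01 -0.86 -0.91] 14.1
```

Request:
arm_command:
  increments:
    - [[0, 0, 0], [0, 0, 0], 0.4]
    - [[0, 0, 0], [0, 0, 0], 0.4]
    - [[0, 0, 0], [0, 0, 0], 0.4]
    - [[0, 0, 0], [0, 0, 15], 0.4]
    - [[0, 0, 0], [0, 0, 45], 0.4]

```text
clock: 5.15
position: [517.8, 310.3, 127.5]
ee_rot: [-0.47, 0.529, 0.475, 0.524]
contact_force: [-0.6, -0.5, 0.6]
gripper_width: 51.5
```

Request:
arm_command:
  increments:
    - [[0, 0, 0], [0, -10, 40], 0.4]
    - [[0, 0, 0], [0, -40, 70], 0.4]
    - [[0, 0, 0], [0, -80, 90], 0.4]
    - [[0, 0, 0], [0, -125, 100], 0.4]
    - [[0, 0, 0], [0, -170, 100], 0.4]

```text
clock: 5.65
position: [518.7, 139.0, 230.5]
ee_rot: [-0.471, 0.527, 0.474, 0.525]
contact_force: [0.4, -0.8, 0.4]
gripper_width: 51.2
```

```bash
python3 st.py; python3 - <<'E'
from h import *
snap("top");snap("scene")
import m
from m import *
X=A[(np.hypot(A[:,0]-520,A[:,1]-312)<45)&(A[:,2]>96)&(A[:,2]<130)]; print("bar",len(X),cv2.minAreaRect(X[:,:2].astype(np.float32)))
for n in P:
    Q=P[n]; s=lambda c,r,a,b:Q[(np.hypot(Q[...,0]-c[0],Q[...,1]-c[1])<r)&(Q[...,2]>a)&(Q[...,2]<b)]
    for nm,c,r,a,b in (("plate",(580,10),130,3,14),("high",(580,10),125,40,100),):
        X=s(c,r,a,b); print(n,nm,len(X),cv2.minAreaRect(X[:,:2].astype(np.float32)))
    X=s((588,-353),40,128,150);print(n,"gun",len(X),X.mean(0).round(1),cv2.minEnclosingCircle(X[:,:2].astype(np.float32)))
a=I["top"][135:190,195:285];b=I["scene"][195:270,235:340]
r=lambda x,w,h:cv2.resize(x,(w,h),interpolation=cv2.INTER_CUBIC)
cv2.imwrite("pics/rig.png",np.vstack([r(a,490,300),r(b,490,300)]))
E
```

```text
5.65 [518.7 139.  230.5] yaw 173.87 x [-0.004  0.002 -1.   ] F [ 0.4 -0.8  0.4] T [-0.04 -0.1   0.03] J [ 0.56  0.24 -0.21 -0.   -1.13 -0.67] 51.2
bar 300 ((520.8519287109375, 311.5274658203125), (67.62174224853516, 16.603439331054688), 84.6659927368164)
top plate 1542 ((580.6494140625, 6.997306823730469), (255.36500549316406, 253.4722137451172), 1.5341717004776)
top high 1470 ((581.9710083007812, 15.026496887207031), (84.45677947998047, 195.2195281982422), 11.840081214904785)
top gun 101 [ 586.7 -353.7  137.6] ((587.523681640625, -354.65716552734375), 14.326492309570312)
scene plate 1574 ((574.8228149414062, 4.5372161865234375), (241.25193786621094, 239.14439392089844), 22.51150894165039)
scene high 1963 ((584.6221313476562, 18.404800415039062), (78.78229522705078, 196.26480102539062), 15.65934944152832)
scene gun 110 [ 590.9 -351.1  136.3] ((588.966552734375, -352.5816955566406), 14.79731559753418)
```

View pics/rig.png

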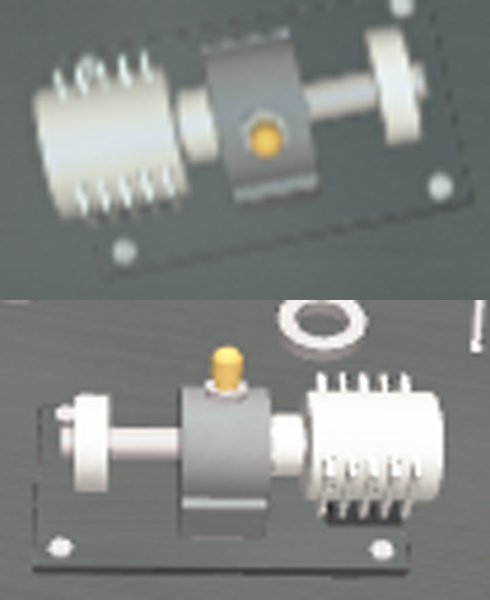

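The bar now lies across the box (OFF). In the crops the nipple tip is at (265,135) (top part) and (228,352) (scene part). On the way to the gun I take a wrist view of the rig for precise yaw and nipple position.

Request:
arm_command:
  increments:
    - [[0, 0, 0], [0, -40, 12], 0.4]
    - [[0, 0, 0], [0, -80, 24], 0.4]
    - [[0, 0, 0], [0, -120, 36], 0.4]
    - [[0, 0, 0], [0, -150, 48], 0.4]
    - [[0, 0, 0], [0, -150, 48], 0.4]

```text
clock: 6.25
position: [518.1, -16.8, 279.5]
ee_rot: [-0.469, 0.529, 0.471, 0.527]
contact_force: [0.4, 0.0, 1.0]
gripper_width: 50.8
```

```bash
python3 st.py; python3 - <<'E'
from h import *
imaging.get_image("wrist")
im,d,c=snap("wrist"); Q=cloud(d,c)
cv2.imwrite("pics/w2.png",cv2.resize(im,(800,600),interpolation=cv2.INTER_CUBIC))
s=1.5625
hsv=cv2.cvtColor(im,cv2.COLOR_BGR2HSV)
m=(hsv[...,1]>110)&(hsv[...,0]>10)&(hsv[...,0]<35)&(np.hypot(Q[...,0]-560,Q[...,1])<60)&(Q[...,2]>85)
X=Q[m];print(len(X),X.mean(0),X[X[:,2].argmax()],X.min(0),X.max(0)); np.save("brass.npy",X)
# axis from shaft side etc: housing points
u,_,vt=np.linalg.svd(X-X.mean(0));print(vt[0],_)
E
python3 st.py
```

```text
6.25 [518.1 -16.8 279.5] yaw 173.29 x [-0.004  0.    -1.   ] F [0.4 0.  1. ] T [ 0.07 -0.06 -0.  ] J [ 0.28  0.17 -0.17 -0.   -1.24 -0.4 ] 50.8
161 [561.08580724  -6.91151053 145.52819196] [578.39323194 -34.77447712 360.57946333] [550.71090639 -34.9240987  107.30190597] [580.14898603   4.87313507 360.57946333]
[-0.08046624  0.12786959 -0.9885214 ] [1003.86349685   53.85322763   41.37714649]
6.35 [517.4 -14.5 277.4] yaw 173.42 x [-0.008  0.001 -1.   ] F [ 0.4  0.4 -0.7] T [ 0.05  0.01 -0.09] J [ 0.28  0.17 -0.17 -0.   -1.24 -0.4 ] 51.7
```

View pics/w2.png

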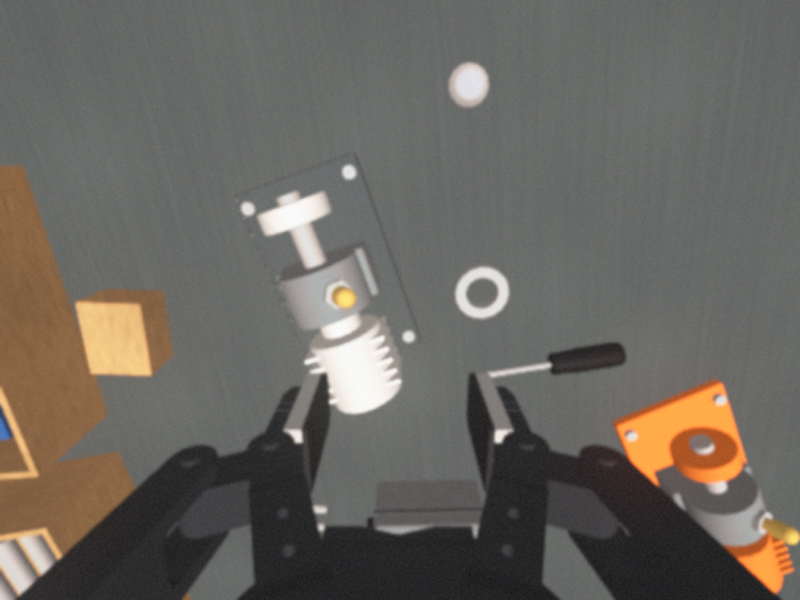

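```bash
cat > nip.py <<'E'
from h import *
from scipy.optimize import least_squares
D={n:load(n) for n in("top","scene","wrist")}
C={n:(cam(n) if n!="wrist" else D[n][2]) for n in D}
def ray(n,u,v,z):
    f,cx,cy,Rm,e=C[n]; r=np.asarray(Rm,float)@np.array([(u-cx)/f,(v-cy)/f,1]); return e+r*(z-e[2])/r[2]
s=1.5625
zb=np.nanmedian([cloud(D["wrist"][1],C["wrist"])[int(v/s),int(u/s),2] for u,v in((349,172),(248,208),(408,337))]); print("bolt z",zb)
def show(n,px):
    b=[ray(n,u,v,12)[:2] for u,v in px]; print(n,np.round(b,1)); return b
a,b,c=show("wrist",[(349/s,172/s),(248/s,208/s),(408/s,337/s)])  # (-x,-y),(+x,-y),(-x,+y)
q=c-a; print("yaw y",np.degrees(np.arctan2(-q[0],q[1])),np.linalg.norm(q)); q2=b-a;print("yaw x",np.degrees(np.arctan2(q2[1],q2[0])),np.linalg.norm(q2)); print("ctr",(b+c)/2)
a,c,b=show("top",[(195+441/5.444,135+187/5.4545),(195+124/5.444,135+252/5.4545),(195+401/5.444,135+3/5.4545)])
q=c-a; print("yaw y",np.degrees(np.arctan2(-q[0],q[1])),np.linalg.norm(q)); print("ctr",(np.array(b)+c)/2)
yaw=np.radians(11.5); ax=R.from_euler("z",yaw).apply([-np.sin(np.radians(25)),0,np.cos(np.radians(25))])
for n in D:
    im,d,_=D[n]; Q=cloud(d,C[n]); h=cv2.cvtColor(im,cv2.COLOR_BGR2HSV)
    m=(h[...,1]>90)&(h[...,0]>10)&(h[...,0]<35)&(np.hypot(Q[...,0]-560,Q[...,1])<40)&(Q[...,2]>95)&(Q[...,2]<128); X=Q[m]
    def res(t):
        w=X-t; l=np.clip(w@ax,-30,-8); return np.linalg.norm(w-l[:,None]*ax,axis=1)-8
    r=least_squares(res,[558,-2,119],loss="soft_l1"); print(n,len(X),"tip",r.x.round(1),"rms",np.sqrt(np.mean(r.fun**2)).round(2),"px tip",proj(r.x,C[n]).round(1),"brass px",np.argwhere(m)[:,::-1].mean(0).round(1), "pred px mid",proj(r.x-8*ax,C[n]).round(1))
E
python3 nip.py
```

```text
bolt z 17.646418053052912
wrist [[552.2 -88.7]
 [651.  -67.7]
 [516.2  80.5]]
yaw y 11.986188239072252 172.98970956305067
yaw x 12.003566819436728 101.03176398154748
ctr [583.6198506    6.38076235]
top [[554.  -93.4]
 [518.1  74.1]
 [653.4 -71.7]]
yaw y 12.123057955723459 171.33571224853296
ctr [585.71383392   1.19985266]
top 28 tip [556.8  -4.  119.9] rms 1.42 px tip [[243.6 161.5]] brass px [243.3 160.3] pred px mid [[243.5 160.8]]
scene 63 tip [555.6  -2.1 119. ] rms 1.05 px tip [[283.3 206.4]] brass px [283.1 211.7] pred px mid [[283.1 209.3]]
wrist 157 tip [555.1  -1.8 118.5] rms 0.51 px tip [[222.8 191.3]] brass px [219.9 190. ] pred px mid [[220.8 190.2]]
```

Three cameras put the nipple tip at about (555.5, -2.3, 119), with rig yaw 12°. Now to above the gun.

Request:
arm_command:
  increments:
    - [[0, 0, 0], [9, -45, 0], 0.4]
    - [[0, 0, 0], [18, -90, -5], 0.4]
    - [[0, 0, 0], [27, -135, -10], 0.4]
    - [[0, 0, 0], [36, -180, -15], 0.4]
    - [[0, 0, 0], [45, -225, -20], 0.4]

```text
clock: 6.85
position: [563.1, -239.9, 256.5]
ee_rot: [-0.469, 0.529, 0.473, 0.525]
contact_force: [0.7, 1.1, -0.4]
gripper_width: 51.0
```

Request:
arm_command:
  increments:
    - [[0, 0, 0], [9, -40, -10], 0.4]
    - [[0, 0, 0], [17, -80, -20], 0.4]
    - [[0, 0, 0], [24, -112, -30], 0.4]
    - [[0, 0, 0], [24, -112, -35], 0.4]
    - [[0, 0, 0], [24, -112, -35], 0.4]

```text
clock: 7.35
position: [586.9, -351.0, 218.9]
ee_rot: [-0.467, 0.53, 0.475, 0.525]
contact_force: [0.4, 0.0, -0.4]
gripper_width: 50.8
```

```bash
python3 - <<'E'
from h import *
imaging.get_image("wrist"); im,d,c=snap("wrist"); Q=cloud(d,c)
for ctr in((588,-353),(588,-420)):
  m=(np.hypot(Q[...,0]-ctr[0],Q[...,1]-ctr[1])<33)
  for a,b in((133,145),(122,133),(78,90)):
    X=Q[m&(Q[...,2]>a)&(Q[...,2]<b)]; 
    if len(X)>5: print(ctr,a,len(X),X.mean(0).round(1),cv2.minEnclosingCircle(X[:,:2].astype(np.float32)))
cv2.imwrite("pics/w3.png",im)
E
python3 st.py
```

```text
(588, -353) 133 753 [ 586.9 -354.8  137.6] ((586.8745727539062, -354.0907897949219), 14.114206314086914)
(588, -353) 122 128 [ 586.1 -363.8  129.3] ((586.952880859375, -353.9160461425781), 14.542325019836426)
(588, -353) 78 530 [ 586.2 -362.8   82.1] ((587.1619262695312, -354.1185302734375), 21.819101333618164)
(588, -420) 122 517 [ 585.9 -446.   127.5] ((585.919921875, -448.1620788574219), 13.826138496398926)
7.45 [ 587.5 -350.4  221.4] yaw 173.64 x [-0.009  0.001 -1.   ] F [0.5 0.4 0.3] T [ 0.04 -0.06 -0.03] J [-0.3   0.5   0.16  0.   -1.25  0.19] 51.2
```

View pics/w3.png

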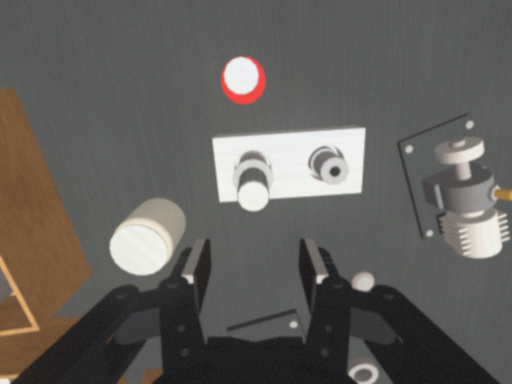

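Wrist view: the steel gun's top is at (253,195), the socket at (330,168), the red gun is clear at (242,78), and the jaws straddle x. Descend and grip.

Request:
arm_command:
  increments:
    - [[0, 0, 0], [-0.5, -3.5, -20], 0.4]
    - [[0, 0, 0], [-0.5, -3.5, -45], 0.4]
    - [[0, 0, 0], [-0.5, -3.5, -70], 0.4]
    - [[0, 0, 0], [-0.5, -3.5, -90], 0.4]
    - [[0, 0, 0], [-0.5, -3.5, -90], 0.4]

```text
clock: 7.95
position: [585.8, -351.5, 129.1]
ee_rot: [-0.468, 0.529, 0.476, 0.524]
contact_force: [-0.4, 0.0, -0.4]
gripper_width: 51.2
```

Request:
arm_command:
  increments:
    - [[0, 0, 0], [0, 0, -15], 0.4]
    - [[0, 0, 0], [0, 0, -30], 0.4]
    - [[0, 0, 0], [0, 0, -39], 0.4]
    - [[0, 0, 0], [0, 0, -39], 0.4]
    - [[0, 0, 0], [0, 0, -39], 0.4]

```text
clock: 8.45
position: [586.0, -351.7, 90.2]
ee_rot: [-0.468, 0.529, 0.476, 0.524]
contact_force: [-0.8, -0.7, 1.3]
gripper_width: 51.2
```

```bash
python3 st.py
```

```text
8.45 [ 586.  -351.7   90.2] yaw 173.75 x [-0.014  0.003 -1.   ] F [-0.8 -0.7  1.3] T [-0.    0.03  0.01] J [-0.3   0.6   0.    0.   -0.98  0.19] 51.2
```

Request:
arm_command:
  increments:
    - [[0, -0.8, 0], [1, -2.3, 0.5], 0.4]
    - [[0, -0.8, 0], [1, -2.3, 0.5], 0.5]
    - [[0, -0.8, 0], [1, -2.3, 0.5], 1]
    - [[0, -0.8, 0], [1, -2.3, 0.5], 1]
    - [[0, -0.8, 0], [1, -2.3, 0.5], 1]

```text
clock: 8.95
position: [587.4, -354.4, 91.5]
ee_rot: [-0.472, 0.526, 0.472, 0.527]
contact_force: [0.1, -0.1, 2.6]
gripper_width: 26.5
```

Request:
arm_command:
  increments:
    - [[0, 0, 0], [0, 0, 0], 1]
    - [[0, 0, 0], [0, 0, 3], 1]
    - [[0, 0, 0], [0, 0, 10], 1]
    - [[0, 0, 0], [0, 0, 22], 1]
    - [[0, 0, 0], [0, 0, 36], 1]

```text
clock: 9.45
position: [587.2, -354.2, 128.0]
ee_rot: [-0.471, 0.526, 0.473, 0.527]
contact_force: [-0.1, 0.1, -2.9]
gripper_width: 26.3
```

```bash
python3 st.py
```

```text
9.45 [ 587.2 -354.2  128. ] yaw 173.76 x [ 0.     0.003 -1.   ] F [-0.1  0.1 -2.9] T [ 0.03 -0.02  0.02] J [-0.31  0.57  0.04 -0.   -1.05  0.2 ] 26.3
```

Request:
arm_command:
  increments:
    - [[0, 0, 0], [0, 0, 35], 1]
    - [[0, 0, 0], [0, 0, 80], 1]
    - [[0, 0, 0], [-5, 25, 120], 1]
    - [[0, 0, 0], [-15, 65, 140], 1]
    - [[0, 0, 0], [-25, 110, 145], 1]

```text
clock: 9.95
position: [563.2, -244.3, 278.2]
ee_rot: [-0.474, 0.524, 0.47, 0.529]
contact_force: [0.3, -0.5, -2.1]
gripper_width: 26.7
```

Request:
arm_command:
  increments:
    - [[1, -5, 0], [-10, 42, 0], 1]
    - [[2, -10, 0], [-20, 84, 0], 1]
    - [[3, -15, 0], [-30, 126, 0], 1]
    - [[4, -20, 0], [-42, 165, 0], 1]
    - [[5.2, -24.5, 0], [-50, 200, 0], 1]

```text
clock: 10.45
position: [511.7, -43.0, 280.0]
ee_rot: [-0.538, 0.376, 0.381, 0.651]
contact_force: [0.7, 0.7, -3.0]
gripper_width: 27.1
```

```bash
python3 st.py
```

```text
10.45 [511.7 -43.  280. ] yaw 171.77 x [ 0.427  0.09  -0.9  ] F [ 0.7  0.7 -3. ] T [-0.3   1.13 -0.06] J [ 0.24 -0.05 -0.49  0.02 -0.68 -0.37] 27.1
```

Request:
arm_command:
  increments:
    - [[0, 0.8, 0], [-5, 10, -10], 1]
    - [[0, 0.8, 0], [-10, 20, -20], 1]
    - [[0, 0.8, 0], [-14.5, 28, -33], 1]
    - [[0, 0.8, 0], [-14.5, 28, -33], 1]
    - [[0, 0.8, 0], [-14.5, 28, -33], 1]

```text
clock: 10.95
position: [497.3, -15.0, 248.1]
ee_rot: [-0.536, 0.381, 0.384, 0.648]
contact_force: [0.5, -0.4, -3.0]
gripper_width: 27.0
```

```bash
python3 st.py; python3 - <<'E'
from h import *
st=readout.read_state(); M=R.from_quat(st["ee_rot"]).as_matrix(); p=st["position"]
tip=np.array([555.5,-2.3,119]); ax=np.array([-.4134,-.0879,.9063])
out=[]
for n,(u0,u1,v0,v1) in dict(scene=(240,340,130,250),top=(190,300,120,200)).items():
    im,d,_=snap(n); c=cam(n); im=im.copy()
    if n=="scene":
        cv2.imwrite("x.png",im)
    for k,(w0,w1) in enumerate(((v0,v1),)):
        z=5; g=cv2.resize(im[v0:v1,u0:u1],None,fx=z,fy=z,interpolation=cv2.INTER_CUBIC)
        pts=dict(mouth=p+81.5*M[:,0],flange=p+(28-18.5)*M[:,0],tip=tip,tipax=tip+60*ax)
        for q,P in pts.items():
            a=(proj(P,c)[0]-[u0,v0]+.5)*z; print(n,q,a.round(0)); cv2.circle(g,tuple(int(x) for x in a),3,(0,0,255) if q!="tip" else (255,0,255),-1)
        out.append(g)
cv2.imwrite("pics/align.png",out[0])
E
python3 st.py
```

```text
10.95 [497.3 -15.  248.1] yaw 171.86 x [ 0.415  0.09  -0.905] F [ 0.5 -0.4 -3. ] T [-0.27  1.13  0.01] J [ 0.33 -0.05 -0.59  0.08 -0.59 -0.5 ] 27.0
scene mouth [223. 268.]
scene flange [230. 119.]
scene tip [218. 384.]
scene tipax [224. 269.]
top mouth [273. 242.]
top flange [281. 282.]
top tip [267. 213.]
top tipax [273. 243.]
11.05 [498.  -15.2 248.4] yaw 171.78 x [ 0.416  0.09  -0.905] F [ 0.4  1.  -2.6] T [-0.27  1.17  0.  ] J [ 0.32 -0.05 -0.59  0.08 -0.59 -0.5 ] 26.7
```

View pics/align.png

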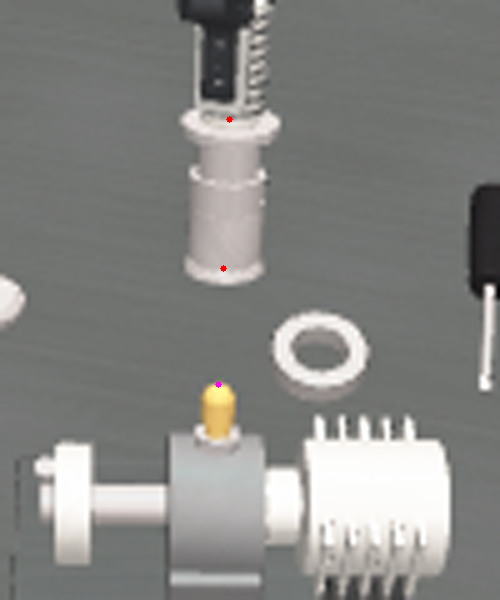

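Scene crop: the mouth rim is centred at (225,265) and the flange at (230,122). Both lie on the predicted axis to about 1 mm, with the nipple tip at (218,384) straight ahead. One depth fit of the sleeve checks the other direction.

```bash
python3 - <<'E'
from h import *
from scipy.optimize import least_squares
st=readout.read_state(); M=R.from_quat(st["ee_rot"]).as_matrix(); p=st["position"]; x=M[:,0]; mouth=p+81.5*x
print("ideal mouth offset from nipple axis", )
tip=np.array([555.5,-2.3,119]); ax=np.array([-.4134,-.0879,.9063]); w=mouth-tip; print((w@ax).round(1),(w-(w@ax)*ax).round(1),"angle",np.degrees(np.arccos(-x@ax)).round(2))
X=[]
for n in("scene","top"):
    _,d,_=load(n); Q=cloud(d,cam(n)).reshape(-1,3); Q=Q[~np.isnan(Q).any(1)]
    v=Q-mouth; l=-(v@x); r=np.linalg.norm(v+l[:,None]*x,axis=1)
    k=Q[(l>12)&(l<32)&(r<24)]
    e1,e2=M[:,1],M[:,2]
    def f(t):
        o=(k-mouth-t[0]*e1-t[1]*e2); l=-(o@x); o=o-(l-20)[:,None]*0; 
        a=x+t[2]*e1+t[3]*e2; a/=np.linalg.norm(a); return np.linalg.norm(o-(o@a)[:,None]*a,axis=1)-17
    if len(k)>8:
        s=least_squares(lambda t:f([*t,0,0]),[0,0],loss="soft_l1"); print(n,len(k),"offset in tool y,z",s.x.round(2),"world",(s.x[0]*e1+s.x[1]*e2).round(2),np.abs(s.fun).mean().round(2))
    rim=Q[(np.abs(l)<8)&(r<25)]; 
    if len(rim): print(" rim l percentiles",np.percentile(l[(r<25)&(l<20)],[1,5,20]).round(1))
E
```

```text
ideal mouth offset from nipple axis
60.7 [ 1.5 -0.2  0.7] angle 0.17
scene 124 offset in tool y,z [0.66 0.55] world [-0.55  0.63 -0.19] 0.76
 rim l percentiles [-191.1 -188.6 -118.6]
top 16 offset in tool y,z [-0.83 -0.98] world [ 0.67 -1.07  0.2 ] 0.33
 rim l percentiles [-116.  -100.7  -96.3]
```

Request:
arm_command:
  increments:
    - [[0, 0, 0], [2.5, 1.2, -10.5], 1]
    - [[0, 0, 0], [7, 2.2, -20.5], 1]
    - [[0, 0, 0], [11.5, 3.1, -30.5], 1]
    - [[0, 0, 0], [16.5, 4, -40.5], 1]
    - [[0, 0, 0], [21, 5, -50.5], 1]

```text
clock: 11.55
position: [519.6, -10.2, 197.0]
ee_rot: [-0.536, 0.381, 0.384, 0.649]
contact_force: [0.3, 0.1, -2.7]
gripper_width: 26.4
```

Request:
arm_command:
  increments:
    - [[0, 0, 0], [0, 0, 0], 1]
    - [[0, 0, 0], [0, 0, 0], 1]
    - [[0, 0, 0], [0.8, 0.2, -1.8], 1]
    - [[0, 0, 0], [1.7, 0.4, -3.6], 1]
    - [[0, 0, 0], [2.1, 0.4, -4.5], 1]

```text
clock: 12.05
position: [521.7, -9.8, 192.7]
ee_rot: [-0.536, 0.38, 0.384, 0.649]
contact_force: [-0.0, 0.7, -3.7]
gripper_width: 26.5
```

```bash
cat > al.py <<'E'
from h import *
st=readout.read_state(); M=R.from_quat(st["ee_rot"]).as_matrix(); x=M[:,0]; mouth=st["position"]+81.5*x
tip=np.array([555.5,-2.3,119]); ax=np.array([-.4134,-.0879,.9063]); w=mouth-tip
print("mouth along",(w@ax).round(1),"lat",(w-(w@ax)*ax).round(1),"ang",np.degrees(np.arccos(-x@ax)).round(2),"F",st["contact_force"].round(1),"F axial",((st["contact_force"]+[0,0,2.8])@ax).round(1),"T",st["wrist_torque"].round(2),"t",st["clock"])
E
python3 al.py
```

```text
mouth along -0.1 lat [ 0.1 -0.1  0. ] ang 0.17 F [-0.   0.7 -3.7] F axial -0.9 T [-0.25  1.27  0.01] t 12.05
```

Request:
arm_command:
  increments:
    - [[0, 0, 0], [0.6, 0.1, -1.4], 1]
    - [[0, 0, 0], [1.2, 0.3, -2.7], 1]
    - [[0, 0, 0], [1.9, 0.4, -4.1], 1]
    - [[0, 0, 0], [2.5, 0.5, -5.4], 1]
    - [[0, 0, 0], [2.5, 0.5, -5.4], 1]

```text
clock: 12.55
position: [524.3, -9.2, 187.2]
ee_rot: [-0.536, 0.38, 0.384, 0.649]
contact_force: [0.3, -0.3, -2.7]
gripper_width: 26.6
```

```bash
python3 al.py
```

```text
mouth along -6.2 lat [ 0.2 -0.1  0.1] ang 0.16 F [ 0.3 -0.3 -2.7] F axial -0.0 T [-0.3   1.25 -0.01] t 12.55
```

Request:
arm_command:
  increments:
    - [[0, 0, 0], [0.4, 0.1, -0.9], 1]
    - [[0, 0, 0], [0.8, 0.2, -1.8], 1]
    - [[0, 0, 0], [0.8, 0.2, -1.8], 1]
    - [[0, 0, 0], [0.8, 0.2, -1.8], 1]
    - [[0, 0, 0], [0.8, 0.2, -1.8], 1]

```text
clock: 13.05
position: [525.1, -9.1, 185.7]
ee_rot: [-0.536, 0.38, 0.384, 0.649]
contact_force: [-4.4, -1.0, 3.4]
gripper_width: 27.0
```

```bash
python3 al.py
```

```text
mouth along -7.9 lat [ 0.3 -0.1  0.1] ang 0.18 F [-4.4 -1.   3.4] F axial 7.5 T [-0.18  1.64  0.09] t 13.05
```

Request:
arm_command:
  increments:
    - [[0, 0, 0], [0.4, 0.1, -1], 1]
    - [[0, 0, 0], [0.9, 0.2, -2], 1]
    - [[0, 0, 0], [1.4, 0.3, -3], 1]
    - [[0, 0, 0], [1.8, 0.4, -4], 1]
    - [[0, 0, 0], [1.8, 0.4, -4], 1]

```text
clock: 13.55
position: [527.1, -8.7, 181.4]
ee_rot: [-0.536, 0.38, 0.384, 0.649]
contact_force: [-2.6, -1.8, 0.5]
gripper_width: 26.3
```

```bash
python3 al.py
```

```text
mouth along -12.6 lat [ 0.3 -0.1  0.1] ang 0.19 F [-2.6 -1.8  0.5] F axial 4.3 T [-0.29  1.45  0.03] t 13.55
```

Request:
arm_command:
  increments:
    - [[0, 0, 0], [0.3, 0.1, -0.6], 1]
    - [[0, 0, 0], [0.6, 0.1, -1.2], 1]
    - [[0, 0, 0], [0.6, 0.1, -1.2], 1]
    - [[0, 0, 0], [0.6, 0.1, -1.2], 1]
    - [[0, 0, 0], [0.6, 0.1, -1.2], 1]

```text
clock: 14.05
position: [527.6, -8.5, 180.2]
ee_rot: [-0.536, 0.38, 0.384, 0.649]
contact_force: [-2.5, -1.4, 1.2]
gripper_width: 26.6
```

```bash
python3 al.py; python3 - <<'E'
from h import *
f=[]
for n in("scene","top"):
    im,d,_=snap(n); f.append(cv2.resize(im,(400,300),interpolation=cv2.INTER_AREA))
    f.append(cv2.resize(im[130:250,240:340] if n=="scene" else im[140:215,100:200],(400,300),interpolation=cv2.INTER_CUBIC))
cv2.imwrite("pics/fin.png",np.vstack([np.hstack(f[:2]),np.hstack(f[2:])]))
E
python3 al.py
```

```text
mouth along -14.0 lat [ 0.3 -0.1  0.1] ang 0.19 F [-2.5 -1.4  1.2] F axial 4.7 T [-0.24  1.6   0.06] t 14.05
mouth along -14.0 lat [ 0.3 -0.1  0.1] ang 0.19 F [-2.6  0.1  1.2] F axial 4.8 T [-0.29  1.56 -0.02] t 14.15
```

View pics/fin.png

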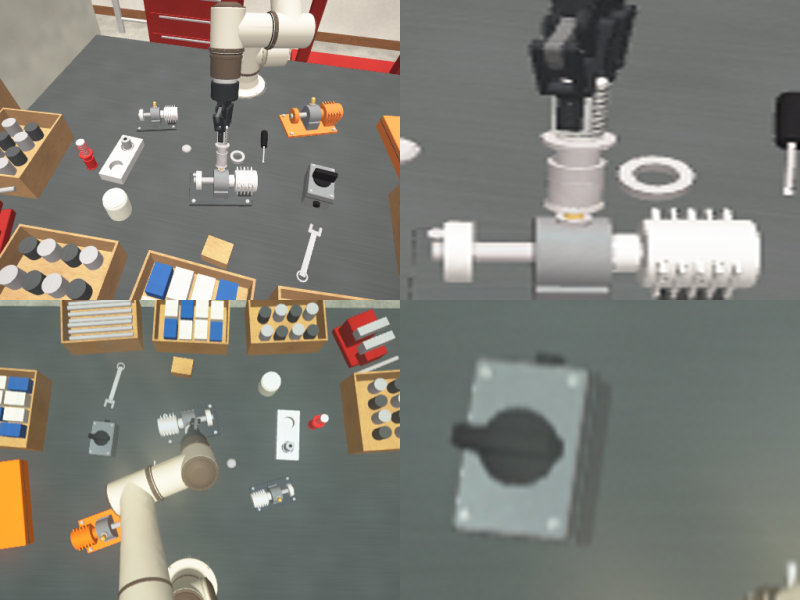

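The mouth is seated over the nipple (crop around (573,210)) and the isolator bar lies across its box (around (510,445)). The axial force of 4.8 N suggests about 7 mm of plunger travel, so I add 0.9 mm.

Request:
arm_command:
  increments:
    - [[0, 0, 0], [0.3, 0.1, -0.8], 1]
    - [[0, 0, 0], [0.3, 0.1, -0.8], 1]
    - [[0, 0, 0], [0.3, 0.1, -0.8], 1]
    - [[0, 0, 0], [0.3, 0.1, -0.8], 1]
    - [[0, 0, 0], [0.3, 0.1, -0.8], 1]

```text
clock: 14.65
position: [527.9, -8.4, 179.5]
ee_rot: [-0.536, 0.38, 0.384, 0.649]
contact_force: [-4.0, -1.2, 3.2]
gripper_width: 26.7
```

```bash
python3 al.py; python3 al.py
```

```text
mouth along -14.7 lat [ 0.3 -0.1  0.1] ang 0.19 F [-4.  -1.2  3.2] F axial 7.2 T [-0.31  1.62  0.03] t 14.65
mouth along -14.7 lat [ 0.3 -0.1  0.1] ang 0.19 F [-4.  -1.2  3.2] F axial 7.2 T [-0.31  1.62  0.03] t 14.65
```

About 8 mm by force (6–7 N), steady and aligned to 0.2°. Handing in.

```bash
python3 -c "
from bench import arm
print(arm.job_done())"; python3 al.py
```

```text
the job is handed in; nothing more can be done
None
the job is handed in; nothing more can be done
```

The isolator is off, and the arm is still holding the grease gun pressed onto the larger grey rig's nipple. I handed the job in at 14.65 s of the 59 s allowed; `job_done` gives no verdict.

- **Isolator:** I turned the handle about 90° clockwise until it reached its stop. After I let go, the bar measured straight across the box, and the last picture still shows it there.
- **Gun:** I took the steel gun from the rack, left the red one alone, and pressed the gun along the 25° nipple axis. The push rose to 7.5 N, dropped to 4.3 N as it snapped on, then reached 7.2 N at hand-in.
- **Last checks:** The gun was within about 0.3 mm and 0.2° of the measured nipple axis. From force and position, the plunger is pushed in about 8–9 mm; the 8 mm hold position should read 6 N. I never read the plunger travel directly.
- **Bystanders:** In the last picture, taken just before the final 0.9 mm push, the other things on the bench look unmoved. I judged that by eye.
- **Failed checks:** No check failed. The cameras differed by up to 2 mm on the nipple position, and by about 5 mm on the rig's centre, which I did not use for the press. A reading after hand-in was refused.

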